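# Drop a probe holder home on its locating pin

## Robot

A 6-joint arm with a two-finger parallel gripper is mounted at the origin on the work surface. World frame = base frame: x ahead of the robot, y to its left, z up, the work surface at z = 0. Lengths are in m, angles in rad, forces in N, time in s.
With the tool pointing down it reaches from about 0.275 to 0.825 m from the base axis. Payload 4.9 kg.
Tool frame: the origin (TCP) lies between the finger pads; the fingertips stand 22 mm ahead of it and the grasp point (between the pads) lies 3 mm ahead of it; z points along the fingers, y is the direction in which the jaws open and shut (so a half turn about z gives the same grasp; the last joint's range is limited). The gripper opens to 85 mm and grips with 20 to 120 N. Pads are 22 mm wide; open, the fingers measure 114 mm over their backs; the gripper's body (76 mm by 85 mm) begins 54 mm behind the grasp point. The pads swing forward as they close: fully open they stand 13 mm farther back than shut.
Start: joints at [1.019, 0.326, -0.193, 1.052, 0, 1.437], TCP at [0.223, 0.503, 0.253] pointing down, gripper open.
Joint ranges: [-2.65, 2.65], [-0.97, 1.79], [-1.3, 1.35], [-1.93, 2.1], [-1.47, 1.37], [-3.14, 3.14]. Speed limits (rad/s): [2.57, 2.57, 3.14, 3.14, 3.14, 3.14].

## Interface

Orientations are given as a rotation vector (axis times angle).
In Python, from plant import arm gives the robot as it stands.
- The arm moves only by the tool drive_tool, never from a script. Its arguments are lists of equal length, an entry for each row: "dp": the shift along the tool's x, y, z in mm, a list of three; "twist": the turn, a rotation vector about the tool's x, y, z in rad, a list of three; "gripper": the gripper command: -1 is shut, 1 is fully open, values between are in proportion. A call has 1 to 5 rows; each row is the pose to reach, as a shift and turn from the pose commanded when the call began, along the tool's axes at that moment; what a row does not reach only later rows make up. A row lasts 1/12 s, in which the tool goes at most 41.7 mm and 7.16 degrees, less where a joint would pass 70% of its speed; a pose out of reach is approached as far as the arm can. A call with a gripper value outside its range is refused whole. The fingers move at their own pace and stop on an object; "grip_force" is the grip in N (left out, the last holds). Time passes only in rows, so rows that repeat a pose let the fingers close. It gives the time, the measured TCP pose, the force and the opening at its end, in the units of the state.
- arm.state(): the state, without advancing time (a new reading comes with each control period).
- arm.camera(name): name is "scene" or "top"; returns a dict with "color" (384x512x3 uint8, red, green, blue), "vertical_fov" (degrees; the focal length in pixels is half the picture's height over the tangent of half this angle, whatever the lens; pixels are square), "cx", "cy" (the principal point, pixels), "cam_to_world" (4x4, takes a point from camera to world coordinates). Camera axes: x right, y down, z forward; pixel columns grow to the right and rows downward; lengths in m; the calibration is good to about 2 mm. A picture is of the moment at which its call begins. There is no depth.
- arm.close_job(): hands the job in, once; it reports no verdict.
Trained networks look in a picture, given as the dict that the camera call returned (one of the last four; its "shot" number tells which), for a name from the list of things; names that differ only in an ending like _2 or _b are one class to them, and where a whole thing is asked for, a point or a joint stands for the part that bears it (a point fixed in the world has none). Each returns a list of dicts, best first, with "score" (0 to 1); they miss things now and then, are a little off and sometimes report something else, mostly with a low value. They report only what shows in the picture. A call takes as long as a camera call. They do not tell look-alikes from the thing itself.
- arm.boxes_of(picture, thing): "centre" ([x, y, z] in m, in world coordinates, good to about 4 mm: the middle of the surface that is visible of it).
- arm.masks_of(picture, thing): "mask" (384x512 bool, what is visible of it).
- arm.pinpoint(picture, thing): "centre" ([x, y, z] in m, in world coordinates, good to about 4 mm: a listed point, or the origin of a listed thing).
The state is a dict: "t": time; "q": joint angles; "joint_vel": joint speeds; "tau": joint torques, N m; "tool_pos": TCP position; "orientation": TCP orientation; "contact_force": force on the tool from outside, world axes, zero at the start; "wrist_torque": the same for the moment, N m; "width": finger opening in m.
Only numpy, scipy, OpenCV 4.12 (cv2) and the standard library are available. Lean on these libraries where they do the work, as an engineer would, in place of code of your own. Each camera call takes 0.05 s, during which the arm holds its last target. There are 200 camera calls.

## Task

One of the two red probe holders has ridden up on its locating pin, so its foot sits at a slant. Nudge that holder along its steel plate, without lifting it off the plate, until its hole drops over the pin and the foot lies flat on the plate; leave the other holder where it is.

Things in the scene. Friction and masses are not known exactly. Their poses are not given: they have to be found in the camera images.
- holder: Red plastic holder to seat, 0.12 kg: foot 110 (x) x 60 (y) x 6 mm with a 30 mm round through hole, centred 20 mm to +x of its middle; post 28 (x) x 34 (y) mm at its -x end, rear face flush with the foot's rear edge, top 50 mm above the underside, two black dots on it. Origin: centre of the underside; x towards the hole, z up. At start the hole end is up about 8 deg, the post leans back.
- holder_hole (a point): Centre of this holder's hole, at the foot's underside. At the start the 20 mm strip of foot ahead (+x) of the hole rests on the pin and the rear lower edge on the plate. Pushed forward along the holder's x by about 25 mm, e.g. from behind the post, the pin comes into the hole and the hole end drops; it is free to lie flat within about 9 mm of centred.
- pin (a point): Foot of the pin for this holder: fixed, upright, dark steel, 12 mm across, domed top 14 mm above its plate. The point is on the pin's axis at the plate's top face. The plate is fixed bright steel, 200 (x) x 90 (y) x 6 mm, flat on the bench, its centre 30 mm to -x of the pin; axes are the plate's, z up.
- neighbour: The other holder, to be left alone: same shape, size and origin as the first, but already seated level on the pin of a second, identical steel plate, so that the pin shows in its hole. The two plates swap sides between starts.
Things that resemble listed ones, but are neither listed nor needed, are in the scene too. Leave any pink or turquoise look-alike of the holder alone.

How it is judged:
At the end, for the whole second after the job is handed in: The holder lies flat and at rest on its plate (tilt under 0.05 rad, hole's lower edge within 3 mm of the plate, speed under 10 mm/s) with its hole over the pin (centres within 12 mm); the other holder is within 15 mm of where it started (horizontal distance between holder_hole and pin below 0.012 m and z of holder_hole in the frame of pin below 0.003 m and angle between holder's own z axis and vertical below 0.05 rad and linear speed of holder below 0.01 m/s and distance of neighbour from where it was at the start of the episode below 0.015 m); the robot touches nothing.
It fails at once if the holder is lifted off its plate (its origin more than 30 mm above the plate's top) (z of holder in the frame of pin above 0.03 m).
It fails at once if the other holder is moved more than 15 mm (distance of neighbour from where it was at the start of the episode above 0.015 m).
It also fails if it takes over 29 s, if anything falls off the work surface, if the arm or the gripper's body presses on something with over 40 N, if the wrist force passes 120 N, or if a joint passes its speed limit or range.

## Working session

There is one attempt and no reset: what is moved stays moved. The work goes in short steps, Python scripts to look and compute and a tool call to move; the robot and the scene stay as the last step left them, time stands still between calls to the robot, and variables do not carry over. Pictures are saved under pics/ and viewed, about 8 in all and at most 12, crops included, and the job is handed in when it is done.

Besides the shell and the picture viewer there is one more tool, called after "Call:" as a command line: name --argument value ..., lists and objects as JSON in quotes. drive_tool: Moves the arm, as the interface text tells. Its arguments: {"type":"object","properties":{"dp":{"type":"array"},"twist":{"type":"array"},"gripper":{"type":"array"},"grip_force":{"type":"number"}},"required":["dp","twist","gripper"]}

```bash
mkdir -p pics; cat > h.py <<'E'
import numpy as np, cv2
from plant import arm
def save(p,n): cv2.imwrite('pics/'+n, p['color'][:,:,::-1])
def proj(p,X):
    f=192/np.tan(np.radians(p['vertical_fov'])/2); T=np.linalg.inv(p['cam_to_world']); c=T[:3,:3]@np.array(X)+T[:3,3]
    return np.round([p['cx']+f*c[0]/c[2], p['cy']+f*c[1]/c[2]],1)
def ray(p,u,v,z):
    f=192/np.tan(np.radians(p['vertical_fov'])/2); T=np.array(p['cam_to_world']); d=T[:3,:3]@np.array([(u-p['cx'])/f,(v-p['cy'])/f,1]); o=T[:3,3]
    return np.round(o+d*(z-o[2])/d[2],4)
E
python3 - <<'E'
from h import *
print(arm.state()['t'],arm.state()['tool_pos'],arm.state()['orientation'])
for c in ['top','scene']:
    p=arm.camera(c); save(p,c+'1.png'); print(c,p['cam_to_world'])
    for th in ['holder','holder_hole','pin']:
        for r in arm.pinpoint(p,th)[:5]: print(th,np.round(r['centre'],4),round(r['score'],2),proj(p,r['centre']))
E
```

```text
0.0 [0.22286032 0.50224438 0.2525041 ] [-6.51384005e-01 -3.07269489e+00  2.48947786e-03]
top [[-0.00350188 -0.98858456  0.15062638  0.36316539]
 [-0.9999805   0.00424068  0.00458392 -0.04588708]
 [-0.00517035 -0.15060739 -0.98858013  1.00572811]
 [ 0.          0.          0.          1.        ]]
holder [ 0.4833 -0.1791  0.0142] 0.87 [312.3 199.6]
holder [ 0.3992 -0.0263 -0.0029] 0.57 [251.  234.1]
holder_hole [ 0.4091 -0.3193  0.0012] 0.98 [368.7 229.6]
holder_hole [ 0.4175 -0.0139 -0.    ] 0.85 [246.  226.7]
holder_hole [ 0.5031 -0.1833  0.0145] 0.65 [313.8 191.7]
pin [ 0.5273 -0.1856  0.0039] 0.94 [313.9 182.8]
scene [[ 0.08424805  0.58957942 -0.80330466  1.43388162]
 [ 0.9962964  -0.03592729  0.07811984 -0.1554363 ]
 [ 0.01719729 -0.80691099 -0.59042265  0.69826048]
 [ 0.          0.          0.          1.        ]]
holder [ 4.008e-01 -2.480e-02  2.000e-04] 0.94 [269.5 168. ]
holder [ 0.4011 -0.3422  0.0009] 0.78 [154.9 171.6]
holder [ 0.4775 -0.1825  0.017 ] 0.69 [212.9 180.9]
holder_hole [ 0.4161 -0.0172 -0.0017] 0.88 [272.7 171.5]
holder_hole [ 0.5014 -0.1817  0.016 ] 0.72 [213.3 186.6]
holder_hole [ 0.4051 -0.3197  0.0018] 0.57 [163.  171.9]
pin [ 0.526  -0.1821  0.0079] 0.62 [213.3 194.9]
```

```bash
python3 -c "
import cv2,numpy as np
a=cv2.imread('pics/top1.png');b=cv2.imread('pics/scene1.png')
cv2.imwrite('pics/t1.png',cv2.resize(a,(800,600)));cv2.imwrite('pics/s1.png',cv2.resize(b,(800,600)))"
```

```text
(no output)
```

View pics/t1.png

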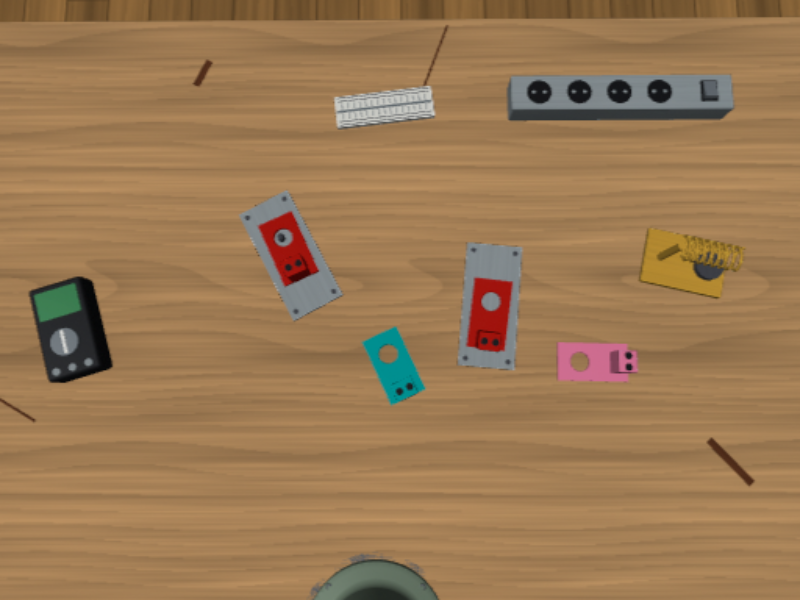

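View pics/s1.png

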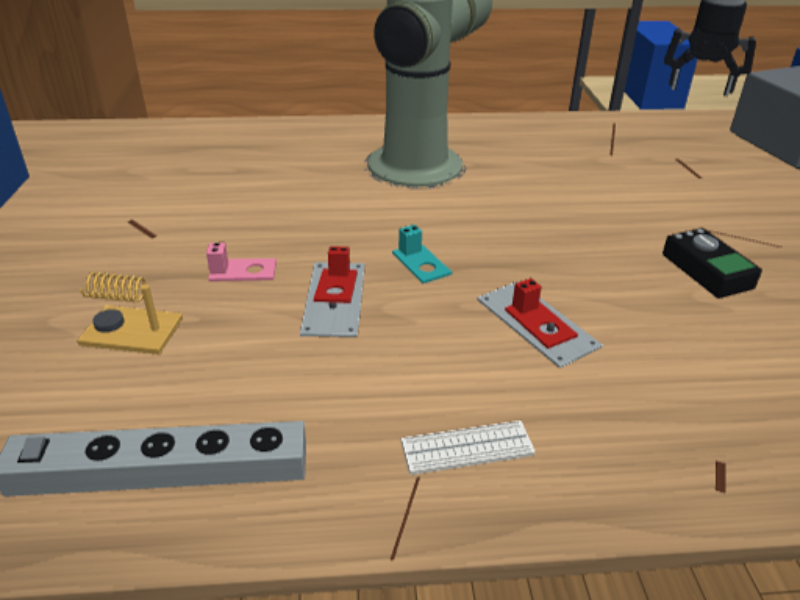

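The middle red holder has its pin in front of its foot, so it's the tilted one. The left holder, with the pin showing in its hole, is the neighbour. Next I'll measure axes.

```bash
python3 - <<'E'
from h import *
p=arm.camera('top'); c=p['color']
hsv=cv2.cvtColor(c,cv2.COLOR_RGB2HSV)
ms=[m for m in arm.masks_of(p,'holder')]
for m in ms[:4]: 
    v,u=np.nonzero(m['mask']); print(round(m['score'],2),u.mean(),v.mean(),len(u))
# plate rectangle: grey/low saturation or red near plate
roi=np.zeros(c.shape[:2],bool); roi[145:245,280:345]=True
red=((hsv[...,0]<8)|(hsv[...,0]>172))&(hsv[...,1]>180)&roi
pl=((hsv[...,1]<50)&roi)|red
for n,m,z in(('plate',pl,.006),('red',red,.015)):
    k=cv2.morphologyEx(m.astype(np.uint8),cv2.MORPH_CLOSE,np.ones((3,3)))
    cs,_=cv2.findContours(k,0,2); q=max(cs,key=cv2.contourArea); r=cv2.minAreaRect(q); b=cv2.boxPoints(r)
    X=np.array([ray(p,*x,z) for x in b]); print(n,b.round(1).tolist(),X[:,:2].tolist(),X.mean(0))
    e=[X[(i+1)%4]-X[i] for i in (0,1)]; e=max(e,key=np.linalg.norm); e=e*np.sign(e[0]); print('len',[np.linalg.norm(X[(i+1)%4]-X[i]).round(4) for i in(0,1)],'yaw',np.degrees(np.arctan2(e[1],e[0])))
s=arm.camera('scene'); 
big=cv2.resize(c[145:245,275:350],None,fx=5.5,fy=5.5,interpolation=2); b2=cv2.resize(s['color'][150:225,180:245],None,fx=5.8,fy=5.8,interpolation=2)
H=max(big.shape[0],b2.shape[0]); pad=lambda i:np.pad(i,((0,H-i.shape[0]),(0,0),(0,0)))
cv2.imwrite('pics/c2.png',np.hstack([pad(big),pad(b2)])[:,:,::-1])
E
```

```text
0.98 252.02323008849558 234.75884955752213 904
0.84 312.4163346613546 201.5776892430279 1004
0.61 381.17769718948324 231.286491387126 1103
plate [[292.29998779296875, 233.60000610351562], [298.3999938964844, 154.60000610351562], [334.8999938964844, 157.5], [328.79998779296875, 236.39999389648438]] [[0.3998, -0.1288], [0.5999, -0.1476], [0.5921, -0.2403], [0.3926, -0.2188]] [ 0.4961   -0.183875  0.006   ]
len [np.float64(0.201), np.float64(0.093)] yaw -5.367355867110785
red [[298.6000061035156, 222.0], [304.1000061035156, 177.5], [327.29998779296875, 180.39999389648438], [321.8999938964844, 224.8000030517578]] [[0.4278, -0.144], [0.539, -0.1597], [0.5315, -0.2178], [0.4206, -0.2012]] [ 0.479725 -0.180675  0.015   ]
len [np.float64(0.1123), np.float64(0.0586)] yaw -8.036305040433051
```

View pics/c2.png

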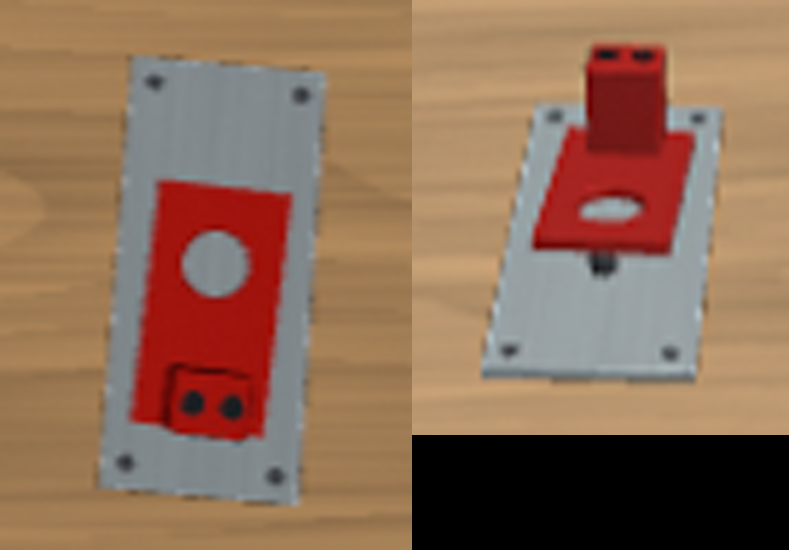

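Call:
drive_tool --dp '[[-24,-32,0],[-48,-64,0],[-72,-95,0],[-97,-127,0],[-121,-159,0]]' --twist '[[0,0,0],[0,0,0],[0,0,0],[0,0,0],[0,0,0]]' --gripper '[-1,-1,-1,-1,-1]'

```text
t: 0.97
tool_pos: [0.2693, 0.3067, 0.2533]
orientation: [0.65, 3.073, 0.0]
contact_force: [1.4, -0.4, 0.3]
width: 0.0256
```

Call:
drive_tool --dp '[[-24,-32,0],[-48,-64,0],[-72,-95,0],[-97,-127,0],[-121,-159,0]]' --twist '[[0,0,0],[0,0,0],[0,0,0],[0,0,0],[0,0,0]]' --gripper '[-1,-1,-1,-1,-1]'

```text
t: 1.38
tool_pos: [0.3154, 0.1122, 0.2537]
orientation: [0.65, 3.072, 0.001]
contact_force: [1.7, -0.8, 0.3]
width: 0.0003
```

Call:
drive_tool --dp '[[-24,-32,0],[-48,-64,0],[-72,-95,0],[-97,-127,0],[-121,-159,0]]' --twist '[[0,0,0],[0,0,0],[0,0,0],[0,0,0],[0,0,0]]' --gripper '[-1,-1,-1,-1,-1]'

```text
t: 1.8
tool_pos: [0.3616, -0.0828, 0.2537]
orientation: [0.652, 3.072, -0.0]
contact_force: [0.6, 0.6, 0.1]
width: 0.0
```

Call:
drive_tool --dp '[[-24,-32,0],[-52,-70,0],[-52,-70,0],[-52,-70,0],[-52,-70,0]]' --twist '[[0,0,-0.09],[0,0,-0.18],[0,0,-0.278],[0,0,-0.278],[0,0,-0.278]]' --gripper '[-1,-1,-1,-1,-1]'

```text
t: 2.22
tool_pos: [0.3801, -0.1656, 0.253]
orientation: [-0.225, -3.133, -0.002]
contact_force: [-0.0, 1.2, -0.8]
width: 0.0
```

Call:
drive_tool --dp '[[0,0,40],[0,0,80],[0,0,120],[0,0,160],[0,0,175]]' --twist '[[0,0,0],[0,0,0],[0,0,0],[0,0,0],[0,0,0]]' --gripper '[-1,-1,-1,-1,-1]'

```text
t: 2.63
tool_pos: [0.3776, -0.1621, 0.0747]
orientation: [-0.219, -3.129, -0.005]
contact_force: [-0.2, 0.5, -0.2]
width: 0.0001
```

Call:
drive_tool --dp '[[0,0,20],[0,0,31],[0,0,31],[0,0,31]]' --twist '[[0,0,0],[0,0,0],[0,0,0],[0,0,0]]' --gripper '[-1,-1,-1,-1]'

```text
t: 2.97
tool_pos: [0.38, -0.164, 0.0473]
orientation: [-0.218, -3.133, -0.002]
contact_force: [0.3, -0.5, -0.5]
width: 0.0002
```

```bash
cat > look.py <<'E'
import sys; from h import *
c=arm.camera('top'); s=arm.camera('scene')
for p in (c,s):
    for th in ['holder_hole']:
        for r in arm.pinpoint(p,th)[:4]: print(th,np.round(r['centre'],4),round(r['score'],2))
print(arm.state()['t'],arm.state()['tool_pos'])
big=cv2.resize(c['color'][145:245,275:350],None,fx=5.5,fy=5.5,interpolation=2); b2=cv2.resize(s['color'][130:225,180:245],None,fx=5.8,fy=5.8,interpolation=2)
H=max(big.shape[0],b2.shape[0]); pad=lambda i:np.pad(i,((0,H-i.shape[0]),(0,0),(0,0)))
cv2.imwrite('pics/'+sys.argv[1],np.hstack([pad(big),pad(b2)])[:,:,::-1])
E
python3 look.py c3.png
```

```text
holder_hole [ 0.4184 -0.0139  0.0006] 0.91
holder_hole [ 0.5006 -0.1815  0.0162] 0.72
holder_hole [ 0.4033 -0.3211 -0.0029] 0.96
holder_hole [ 0.4173 -0.0196  0.0008] 0.95
holder_hole [ 0.4978 -0.1858  0.0175] 0.67
3.1667 [ 0.3812912  -0.16571832  0.04834697]
```

View pics/c3.png

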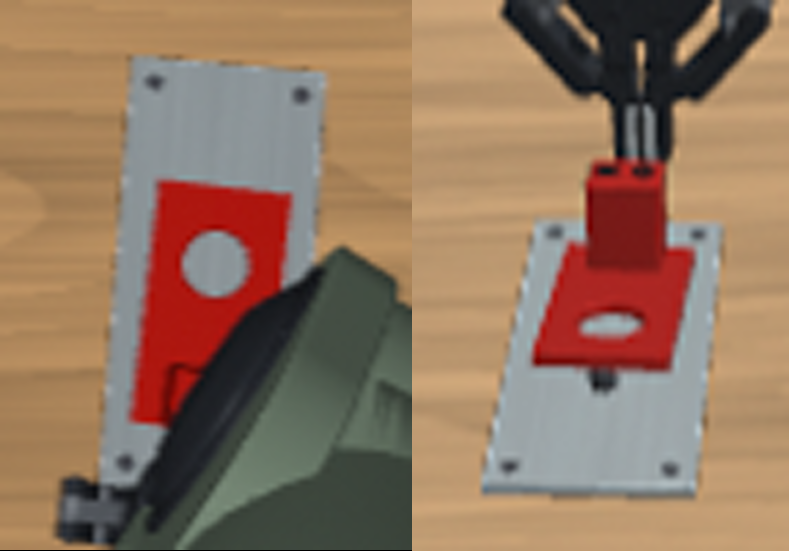

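Nothing has moved and the fingers are behind the post on its centreline. Now I'll push.

Call:
drive_tool --dp '[[-10,0,0],[-18,0,0],[-24,0,0],[-29,0,0],[-33,0,0]]' --twist '[[0,0,0],[0,0,0],[0,0,0],[0,0,0],[0,0,0]]' --gripper '[-1,-1,-1,-1,-1]'

```text
t: 3.58
tool_pos: [0.4139, -0.1704, 0.0473]
orientation: [-0.219, -3.134, 0.0]
contact_force: [-1.6, 0.2, 0.2]
width: -0.0001
```

Call:
drive_tool --dp '[[-4,0,0],[-8,0,0],[-12,0,0],[-15,0,0],[-15,0,0]]' --twist '[[0,0,0],[0,0,0],[0,0,0],[0,0,0],[0,0,0]]' --gripper '[-1,-1,-1,-1,-1]'

```text
t: 4.0
tool_pos: [0.429, -0.1727, 0.0474]
orientation: [0.219, 3.133, -0.001]
contact_force: [0.4, 0.3, -0.3]
width: -0.0001
```

```bash
python3 look.py c4.png
```

```text
holder_hole [ 0.4095 -0.3199  0.0008] 0.94
holder_hole [ 0.5184 -0.1836  0.0041] 0.77
holder_hole [ 4.208e-01 -1.750e-02 -1.000e-04] 0.72
holder_hole [ 0.5191 -0.184   0.0038] 0.61
holder_hole [ 4.033e-01 -3.232e-01 -2.000e-04] 0.61
4.2 [ 0.42781255 -0.17221078  0.04723586]
```

View pics/c4.png

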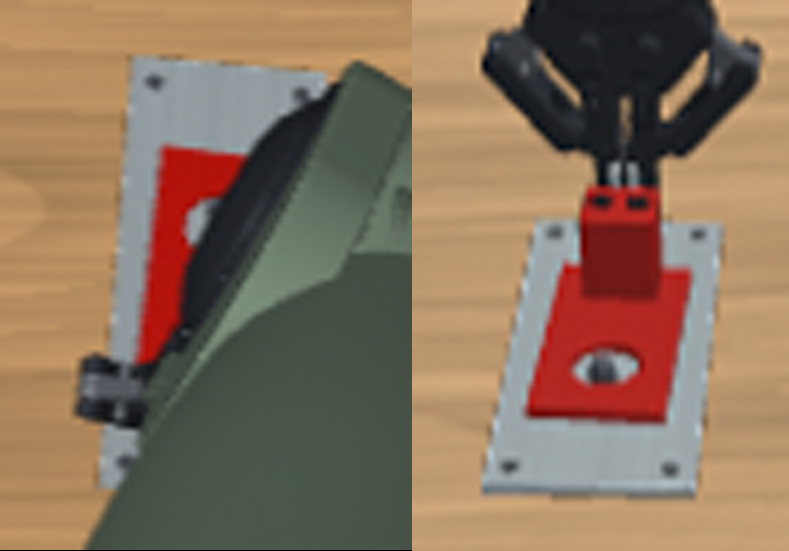

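It has dropped over the pin, with the hole still about 7 mm short of centre. A small further push will centre it.

Call:
drive_tool --dp '[[-4,0,0],[-7,0,0],[-9,0,0],[-10,0,0],[-10,0,0]]' --twist '[[0,0,0],[0,0,0],[0,0,0],[0,0,0],[0,0,0]]' --gripper '[-1,-1,-1,-1,-1]'

```text
t: 4.62
tool_pos: [0.4383, -0.1738, 0.0473]
orientation: [0.219, 3.134, -0.0]
contact_force: [-0.2, 0.3, -0.5]
width: 0.0001
```

Call:
drive_tool --dp '[[10,0,0],[30,0,0],[35,0,-20],[35,0,-60],[35,0,-100]]' --twist '[[0,0,0],[0,0,0],[0,0,0],[0,0,0],[0,0,0]]' --gripper '[-1,-1,-1,-1,-1]'

```text
t: 5.03
tool_pos: [0.4003, -0.1675, 0.1471]
orientation: [-0.22, -3.129, -0.004]
contact_force: [2.0, -1.0, 0.3]
width: -0.0001
```

Call:
drive_tool --dp '[[40,0,-20],[70,30,-50],[70,60,-60],[70,60,-60],[70,60,-60]]' --twist '[[0,0,0],[0,0,0],[0,0,0],[0,0,0],[0,0,0]]' --gripper '[-1,-1,-1,-1,-1]'

```text
t: 5.45
tool_pos: [0.3419, -0.0986, 0.2081]
orientation: [0.215, 3.132, -0.002]
contact_force: [-0.1, -0.3, 1.0]
width: 0.0001
```

```bash
python3 look.py c5.png
```

```text
holder_hole [ 0.4084 -0.3224 -0.001 ] 0.92
holder_hole [ 0.4154 -0.0136  0.0038] 0.71
holder_hole [ 0.5229 -0.1852  0.0048] 0.65
holder_hole [ 0.4035 -0.3245 -0.002 ] 0.66
holder_hole [ 0.4179 -0.017   0.002 ] 0.57
holder_hole [ 0.5231 -0.1903  0.0094] 0.55
holder_hole [ 0.5006 -0.1844  0.0103] 0.39
5.65 [ 0.34211493 -0.10016635  0.20663995]
```

View pics/c5.png

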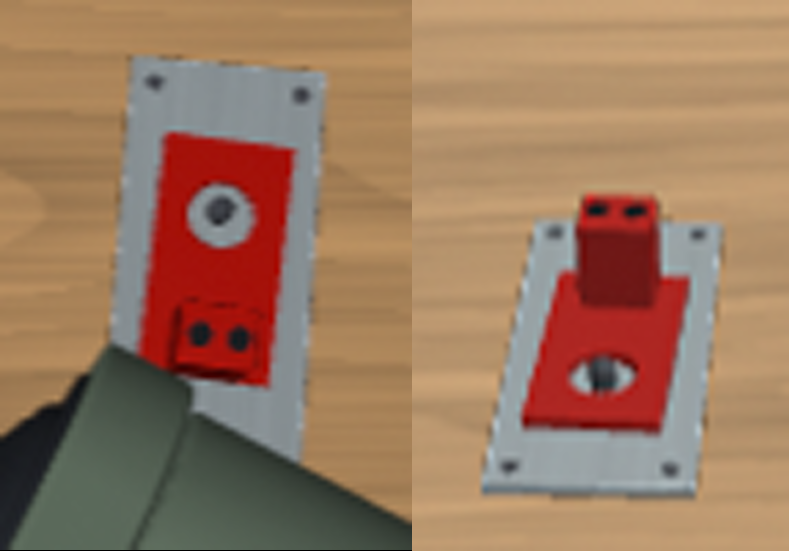

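The holder lies flat, the pin stands well inside the hole (crop left about (221,212), hole centre about (221,215)), and the arm is clear.

```bash
python3 -c "
from plant import arm
print(arm.close_job())"
```

```text
the job is handed in; nothing more can be done
None
```

I seated the tilted holder by pushing it from behind its post with the closed fingers, then backed the arm away and handed in the job at about 5.7 s.

- **Seating:** In the last pictures the foot lies flat and the pin shows inside the hole. The hole measures at about (0.523, -0.185 to -0.190) and the pin at about (0.526, -0.187), so they are about 4 mm apart; the limit is 12 mm.
- **Disagreements:** The last scene view put the hole about 3 mm above the plate, and the top view put it slightly below the plate. Both are within the 4 mm accuracy of the network, so I relied on the picture for flatness and did not measure the tilt separately. The scene view also gave one low-score hole (0.39) at the old hole position, which the picture contradicts.
- **Other holder:** The tool never came near the neighbour. I did not measure its position again afterwards.
- **Forces:** Every reading stayed below about 3 N.

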